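Drive the pin out of a slanted hinge and catch it

TASK

Set the small pan with the red handle on the bench right under the lower end of the slanted blue hinge and let go of it. Then take the punch from its yellow tube and use it to drive the brass pin down and out of the hinge, so that the pin drops into the pan and never onto the bench. Leave the pan standing there with the pin in it, put the punch back in its tube, and do not disturb the gear, the green tin or the copper-coloured nut.

Things in the scene. Friction and masses are not known exactly. Their poses are not given: they have to be found in the camera images.
- hinge: Blue hinge block on a fixed stand, 36 x 50 mm in section, 40 mm long along its 14 mm round through-hole. Origin: centre of the hole's lower mouth, 90 mm above the bench. z runs up the hole, leaning 30 degrees from vertical towards the robot's side; y level; x away from the stand and 30 degrees up. A leaf 50 mm wide, 14 mm thick runs 80 mm along -x from the block down to the stand.
- hole_top (a point): Centre of the hole's upper mouth, 40 mm from the lower one along the hinge's z, 125 mm above the bench; axes as the hinge's. A nose up to 8 mm thick can pass right through the hole behind the pin.
- hole_bottom (a point): Centre of the hole's lower mouth, where the pin comes out; axes as the hinge's. A spring plunger (brass cap on the hinge's +y face) grips the pin 14 mm above this mouth: pushing the pin takes 5 to 12 N until its upper end is some 26 mm below the upper mouth; then it slides out by itself.
- drop_spot (a point): Point on the bench, the pan's best centre: 15 mm beyond the spot plumb below the hole's lower mouth. z up, x level, pointing away from the stand (the way the hole leads downwards). The fixed foot of the stand, 100 mm wide, begins 55 mm behind this point. A pan pushed in along -x has at least 70 mm of free height here.
- pin_mid (a point): middle of the loose brass pin, 12 mm thick, 62 mm long, 50 g; z is its length axis. At the start it sits in the hole and sticks out 14 mm above the upper mouth and 8 mm below the lower one.
- pin_top (a point): centre of the pin's upper end face (31 mm from its middle)
- pan_mid (a point): Centre of the inner floor of the loose open pan, 3 mm above its underside. Bright sheet metal, 80 (x) x 70 (y) x 38 mm high outside, walls 3 mm, z up, about 260 g with its handle, which stands out on the +x side; the centre of mass is 27 mm from this point towards the handle.
- pan_grip (a point): middle of the pan's red bar handle: the bar is 46 mm long (along the pan's x), 18 mm wide (y) and 16 mm tall, its top 40 mm and its underside 24 mm above the pan's underside. This point is 66 mm from the pan's centre along +x and 32 mm above the underside.
- punch_grip (a point): Centre of the punch's green square grip, 22 x 22 mm, 62 mm long (along z); x and y normal to its flats. Loose, about 300 g, 168 mm long; stands upright in the yellow tube, its black round guard (46 mm across, 8 mm thick) resting on the rim. Guard's underside 39 mm below this point, tip 129 mm below.
- punch_tip (a point): centre of the flat tip of the punch: a steel nose 8 mm thick and 60 mm long, then a 14 mm shank 30 mm long up to the guard; z runs from the tip up to the grip
- stand_mouth (a point): centre of the upper mouth of the yellow tube that holds the punch: fixed upright tube on a 100 x 100 mm foot, mouth 104 mm above the bench, 38 mm outside, 26 mm inside; z up
- gear: bystander: steel gear lying flat, 72 mm across, 26 mm high at the hub, origin under its centre
- tin: bystander: closed green tin, 56 mm across, 70 mm high, origin under its centre
- nut: bystander: big copper-coloured hexagon nut lying flat, 48 mm across corners, 24 mm high, origin under its centre

How it is judged:
On the way, in this order (a step that is already met when the one before it is completed fails the run):
1. the pan stands on the bench under the hole's lower end, let go, with the pin still in the hinge (horizontal distance between pan_mid and drop_spot below 0.035 m and height (world z) of pan_mid below 0.008 m and angle between pan_mid's own z axis and vertical below 0.08 rad and contact force between the fingers and pan below 0.1 N and linear speed of pan below 0.02 m/s and z of pin_mid in the frame of hinge above 0.016 m), for 0.2 s.
2. the punch drives the pin: the pin is at least 12 mm further down the hole, the punch's tip at its upper end (z of pin_mid in the frame of hinge between -0.03 and 0.011 m and distance between punch_tip and pin_top below 0.012 m), for 0.1 s.
3. the pin lies in the pan (x of pin_mid in the frame of pan_mid between -0.038 and 0.038 m and y of pin_mid in the frame of pan_mid between -0.033 and 0.033 m and z of pin_mid in the frame of pan_mid below 0.034 m), for 0.2 s.
At the end, for the whole second after the job is handed in: Pin at rest in the pan (its middle inside the walls, under 34 mm above the pan's floor); pan level on the bench, centre within 35 mm of the drop spot; punch upright (within 0.08 rad) in its tube, within 12 mm of its axis, guard on the rim (within 6 mm) (all of step 3 and horizontal distance between pan_mid and drop_spot below 0.035 m and height (world z) of pan_mid below 0.008 m and angle between each of pan_mid, punch_tip's own z axis and vertical below 0.08 rad and linear speed of each of pin, punch below 0.03 m/s and linear speed of pan below 0.02 m/s and horizontal distance between punch_tip and stand_mouth below 0.012 m and height (world z) of punch_tip below 0.02 m); the robot touches nothing.
It fails at once if the pin falls beside the pan (its middle under 30 mm above the bench and over 45 mm along x or 40 mm along y from the pan's centre) (height (world z) of pin_mid below 0.03 m and (x of pin_mid in the frame of pan_mid above 0.045 m or x of pin_mid in the frame of pan_mid below -0.045 m or y of pin_mid in the frame of pan_mid above 0.04 m or y of pin_mid in the frame of pan_mid below -0.04 m)).
It fails at once if the gear is moved more than 30 mm (distance of gear from where it was at the start of the episode above 0.03 m).
It fails at once if the tin is moved more than 30 mm or tipped (distance of tin from where it was at the start of the episode above 0.03 m or angle between tin's own z axis and vertical above 0.5 rad).
It fails at once if the nut is moved more than 30 mm (distance of nut from where it was at the start of the episode above 0.03 m).
It also fails if it takes over 72 s, if anything falls off the work surface, if the arm or the gripper's body presses on something with over 40 N, if the wrist force passes 120 N, or if a joint passes its speed limit or range.

ROBOT

A 6-joint arm with a two-finger parallel gripper is mounted at the origin on the work surface. World frame = base frame: x ahead of the robot, y to its left, z up, the work surface at z = 0. Lengths are in m, angles in rad, forces in N, time in s.
With the tool pointing down it reaches from about 0.275 to 0.875 m from the base axis. Payload 12.5 kg.
Tool frame: the origin (TCP) lies on the centre line of the jaws, within the pads' length; the fingertips stand r.finger_overhang ahead of it and the grasp point (between the pads) lies 3 mm ahead of it (r.finger_overhang is the distance from the TCP to the fingertips, in m); z points along the fingers, y is the direction in which the jaws open and shut (so a half turn about z gives the same grasp; the last joint's range is limited). The gripper opens to 85 mm and grips with 20 to 120 N. Pads are 22 mm wide; open, the fingers measure 114 mm over their backs; the gripper's body (76 mm by 85 mm) begins 54 mm behind the grasp point. The pads swing forward as they close: fully open they stand 13 mm farther back than shut.
Start: joints at [1.263, 0.351, 1.652, -0, 1.139, -0.085], TCP at [0.121, 0.536, 0.223] pointing down, gripper open.
Joint ranges: [-2.75, 2.75], [-0.79, 2.1], [0.01, 2.65], [-1.57, 4.71], [0.07, 3.14], [-2.87, 2.87]. Speed limits (rad/s): [2.22, 2.22, 2.79, 3.14, 3.14, 3.14].

INTERFACE

Orientations are given as a unit quaternion [x, y, z, w].
In Python, from cell import r, optics gives the robot as it stands. The module is installed in compiled form; this text tells all that it offers. Calls block until the motion is done:
- r.move_to(position, orientation): joint-space move of the TCP to a pose.
- r.move_linear(position, rot=None, vel=0.15): straight line of the TCP; rot=None keeps the orientation; vel is the mean speed in m/s.
- r.set_joints(angles): joint-space move.
- r.set_gripper(opening, squeeze=None): opening from 0.0 (shut) to 1.0 (fully open); squeeze is the grip in N (None keeps the last); returns when the fingers have stopped.
- r.sleep(seconds).
- r.inverse_kinematics(position, orientation): joint angles nearest the present ones, or None.
- optics.get_image(name): name is "scene" or "top" or "wrist"; returns a dict with "pixels" (400x640x3 uint8, red, green, blue), "depth" (400x640 float32, m along the optical axis (not along the pixel's ray), 0 where there is no reading), "fx", "fy", "cx", "cy" (pixels), "D" ([k1, k2, p1, p2, k3] as OpenCV has them; the pictures are not rectified), "camera_from_world" (4x4, takes a point from world to camera coordinates); the wrist camera has in their place "mount" (4x4, takes a point from camera to tool coordinates, whose origin is the TCP and whose axes are the flange's). Camera axes: x right, y down, z forward; pixel columns grow to the right and rows downward; lengths in m; the calibration is good to about 2 mm. A picture is of the moment at which its call begins: read the wrist's pose just before it.
A pose or a line that the arm cannot do raises r.PlanningError and nothing moves.
- r.hand_in(): hands the job in, once; it reports no verdict.
Readings, each from a call of its own:
- r.current_t(): time.
- r.current_q(): joint angles.
- r.current_qvel(): joint speeds.
- r.current_effort(): joint torques, N m.
- r.current_tool_pos(): TCP position.
- r.current_ee_rot(): TCP orientation.
- r.current_contact_force(): force on the tool from outside, world axes, zero at the start.
- r.current_torque(): the same for the moment, N m.
- r.current_opening(): opening from 0.0 (shut) to 1.0 (fully open).
Only numpy, scipy, OpenCV 4.12 (cv2) and the standard library are available. Lean on these libraries where they do the work, as an engineer would, in place of code of your own. Each camera call takes 0.05 s, during which the arm holds its last target.

## Working session

There is one attempt and no reset: what is moved stays moved. The work goes in short steps, each a Python script; the robot and the scene stay as the last script left them, time stands still between calls to the robot, and variables do not carry over. Pictures are saved under pics/ and viewed, and the job is handed in when it is done.

```bash
mkdir -p pics; python3 - <<'E'
from cell import r, optics
import cv2, numpy as np, pickle
out={}
for n in ["scene","top","wrist"]:
    p=r.current_tool_pos();q=r.current_ee_rot()
    d=optics.get_image(n); d=dict(d); d['tp']=p; d['tq']=q; out[n]=d
    cv2.imwrite(f"pics/a_{n}.png",d["pixels"][:,:,::-1])
    print(n,d["fx"],d["cx"],d["cy"],d["D"],d.get("camera_from_world"),d.get("mount"))
pickle.dump(out,open("a.pkl","wb"))
print(r.current_t(),r.finger_overhang,p,q)
E
```

```text
scene 481.8410953183009 320.8334879978135 201.63769877276158 [-0.03373911  0.          0.          0.          0.        ] [[-0.74875608  0.66283076  0.00443984  0.39726548]
 [ 0.47551494  0.54180013 -0.69306432 -0.17683203]
 [-0.46178986 -0.51682492 -0.72086208  1.34251429]
 [ 0.          0.          0.          1.        ]] None
top 390.5851706772599 312.0891098953216 202.7124599954253 [-0.01692603  0.          0.          0.          0.        ] [[-0.01119369 -0.99955148 -0.02777646  0.02394496]
 [-0.98102152  0.01635521 -0.1932079   0.56253481]
 [ 0.19357553  0.02508659 -0.98076459  0.95832578]
 [ 0.          0.          0.          1.        ]] None
wrist 351.14944621686715 320.2898709219994 199.04376325025675 [0.00582686 0.         0.         0.         0.        ] None [[-2.60322496e-04 -9.59771782e-01 -2.80781158e-01  7.13350302e-02]
 [ 9.99999934e-01 -3.20581494e-04  1.68681521e-04 -2.20377603e-04]
 [-2.51909007e-04 -2.80781096e-01  9.59771803e-01 -1.51906367e-01]
 [ 0.00000000e+00  0.00000000e+00  0.00000000e+00  1.00000000e+00]]
0.15 0.022 [0.12140562 0.53613953 0.22222678] [ 1.11165938e-01  9.93801732e-01 -4.91064833e-04 -1.03653810e-04]
```

View pics/a_scene.png

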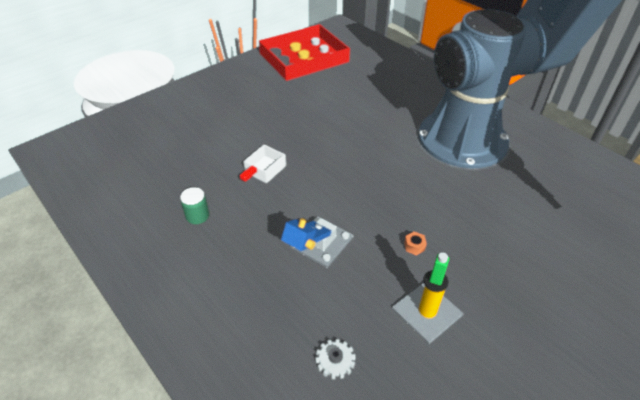

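View pics/a_top.png

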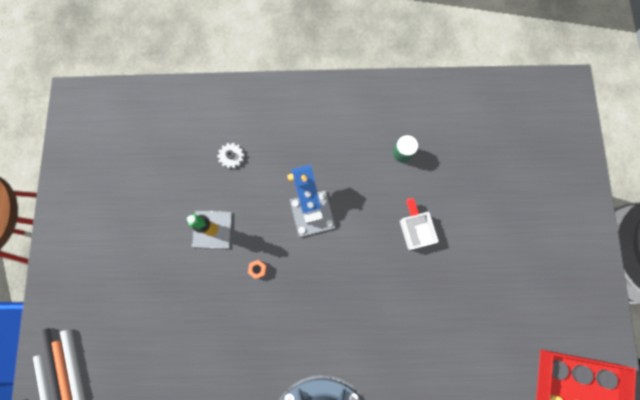

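View pics/a_wrist.png

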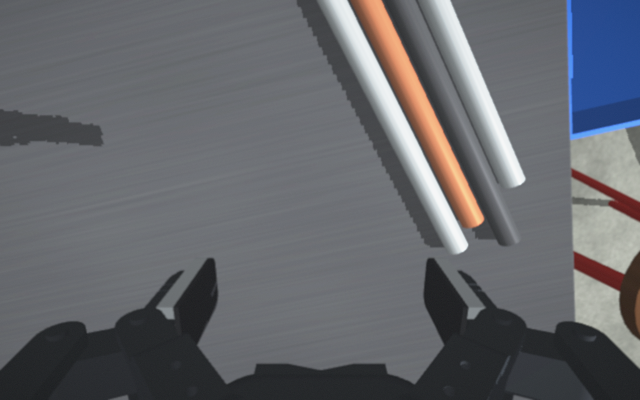

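```bash
cat > h.py <<'E'
import numpy as np, cv2
from scipy.spatial.transform import Rotation as R
def cam(d):
    """returns K,D,world_from_cam"""
    K=np.array([[d['fx'],0,d['cx']],[0,d['fy'],d['cy']],[0,0,1.]])
    if d.get('camera_from_world') is not None: T=np.linalg.inv(np.array(d['camera_from_world']))
    else:
        W=np.eye(4);W[:3,:3]=R.from_quat(d['tq']).as_matrix();W[:3,3]=d['tp'];T=W@np.array(d['mount'])
    return K,np.array(d['D'],float),T
def rays(d,uv):
    K,D,T=cam(d)
    p=cv2.undistortPoints(np.array(uv,float).reshape(-1,1,2),K,D)[:,0]
    dirs=np.c_[p,np.ones(len(p))]@T[:3,:3].T
    return T[:3,3],dirs
def onz(d,uv,z):
    o,v=rays(d,uv); return o+v*((z-o[2])/v[:,2])[:,None]
def cloud(d,mask=None):
    dep=d['depth']; m=dep>0
    if mask is not None:m&=mask
    v,u=np.nonzero(m); o,dr=rays(d,np.c_[u,v]); return o+dr*dep[v,u][:,None],np.c_[u,v]
def tri(ds,uvs):
    A=np.zeros((3,3));b=np.zeros(3)
    for d,uv in zip(ds,uvs):
        o,v=rays(d,[uv]);v=v[0]/np.linalg.norm(v[0]);P=np.eye(3)-np.outer(v,v);A+=P;b+=P@o
    return np.linalg.solve(A,b)
def proj(d,P):
    K,D,T=cam(d);Ti=np.linalg.inv(T)
    return cv2.projectPoints(np.array(P,float).reshape(-1,1,3),cv2.Rodrigues(Ti[:3,:3])[0],Ti[:3,3],K,D)[0][:,0]
def snap(name,fn=None):
    from cell import r,optics
    p=r.current_tool_pos();q=r.current_ee_rot();d=dict(optics.get_image(name));d['tp']=p;d['tq']=q
    if fn:
        import pickle; cv2.imwrite(f"pics/{fn}.png",d['pixels'][:,:,::-1]);pickle.dump(d,open(fn+".pkl","wb"))
    return d
def hsv(d): return cv2.cvtColor(np.ascontiguousarray(d['pixels']),cv2.COLOR_RGB2HSV)
E
python3 - <<'E'
from h import *; import pickle
o=pickle.load(open('a.pkl','rb'))
t=o['top'];s=o['scene']
for n,(d,x,y,w,h) in {'top':(t,180,130,270,130),'scene':(s,170,130,300,220)}.items():
    c=d['pixels'][y:y+h,x:x+w,::-1]; cv2.imwrite(f'pics/b_{n}.png',cv2.resize(c,None,fx=800/w if n=='top' else 2.6,fy=800/w if n=='top' else 2.6,interpolation=cv2.INTER_CUBIC))
for d,nm in((t,'top'),(s,'scene')):
    H=hsv(d)
    for c,(lo,hi) in dict(red=((0,150,120),(6,255,255)),blue=((100,150,60),(125,255,255)),green=((50,150,60),(85,255,255)),yel=((18,150,100),(32,255,255))).items():
        m=cv2.inRange(H,lo,hi); k,l,st,ce=cv2.connectedComponentsWithStats(m)
        for i in range(1,k):
            if st[i,4]>15:
                P,_=cloud(d,l==i)
                print(nm,c,st[i],ce[i].round(1), P.mean(0).round(3) if len(P) else None, P.min(0).round(3) if len(P) else None, P.max(0).round(3) if len(P) else None)
E
```

```text
top red [407 199  11  16 119] [412.1 206.5] [ 0.552 -0.245  0.038] [ 0.531 -0.267 -0.001] [ 0.574 -0.233  0.045]
top red [ 537  350   99   50 2904] [582.8 379.9] [ 0.116 -0.643  0.016] [ 0.065 -0.781 -0.003] [ 0.187 -0.53   0.054]
top blue [293 166  27  46 515] [305.4 186.7] [0.595 0.031 0.098] [ 0.541 -0.002  0.057] [0.645 0.061 0.136]
top blue [   0  303   23   97 1622] [  8.2 345.4] [ 0.095  1.383 -0.702] [-0.072  1.162 -0.751] [ 0.281  1.476 -0.462]
top green [195 218   9   9  44] [199.  222.6] [0.5   0.279 0.153] [0.494 0.274 0.127] [0.51  0.287 0.173]
top yel [205 224  12  11  85] [211.6 229.6] [0.496 0.275 0.059] [0.486 0.268 0.019] [0.51  0.286 0.101]
scene red [ 260   25   90   55 2627] [304.9  51.8] [ 0.049 -0.626  0.024] [-0.118 -0.75  -0.003] [ 0.193 -0.506  0.053]
scene red [240 166  16  15 139] [247.4 173.4] [ 0.556 -0.244  0.036] [ 0.533 -0.295 -0.003] [ 0.577 -0.233  0.044]
scene blue [282 220  48  30 772] [301.7 233.7] [0.618 0.041 0.109] [ 0.543 -0.002  0.052] [0.653 0.067 0.135]
scene green [429 258  20  27 299] [438.1 272.4] [0.514 0.293 0.146] [0.486 0.273 0.109] [0.521 0.302 0.177]
scene yel [291  43   9   8  64] [295.2  46.4] [ 0.044 -0.684  0.016] [ 0.024 -0.708  0.005] [ 0.061 -0.667  0.023]
scene yel [299  50  10   9  68] [303.5  54. ] [ 0.056 -0.625  0.017] [ 0.035 -0.648  0.006] [ 0.073 -0.611  0.023]
scene yel [300 219   6   7  30] [301.9 221.9] [0.612 0.035 0.135] [0.605 0.031 0.129] [0.617 0.038 0.14 ]
scene yel [307 241   7   8  42] [310.1 244.4] [0.622 0.071 0.107] [0.615 0.065 0.097] [0.629 0.075 0.112]
scene yel [419 287  26  31 518] [430.3 302.3] [0.518 0.297 0.058] [0.495 0.277 0.009] [0.529 0.311 0.11 ]
```

View pics/b_top.png

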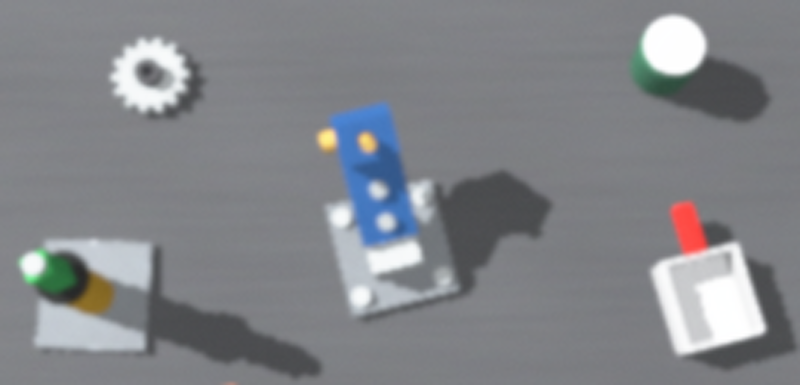

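View pics/b_scene.png

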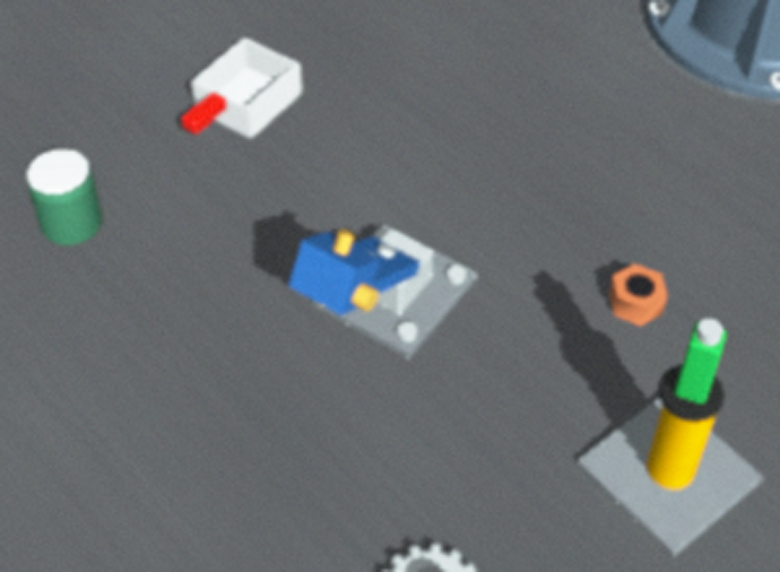

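```bash
cat >> h.py <<'E'
def tool(z,x):
    z=np.array(z,float);z/=np.linalg.norm(z);x=np.array(x,float);x-=z*(x@z);x/=np.linalg.norm(x)
    return R.from_matrix(np.c_[x,np.cross(z,x),z]).as_quat()
def yd(a,el=0): return np.array([np.cos(a)*np.cos(el),np.sin(a)*np.cos(el),np.sin(el)])
E
python3 - <<'E'
from h import *; from cell import r
a=np.radians(15)
for nm,p in (('pan',(.55,-.245,.04)),('place',(.717,.063,.04)),('above',(.75,.07,.15))):
  for s in (1,-1):
    for tilt in (0,15,30):
      z=[-np.cos(a)*np.sin(np.radians(tilt)),-np.sin(a)*np.sin(np.radians(tilt)),-np.cos(np.radians(tilt))]
      q=r.inverse_kinematics(np.array(p),tool(z,s*yd(a)))
      print(nm,s,tilt,None if q is None else np.round(q,2))
hz=np.array([-.5*np.cos(a),-.5*np.sin(a),.866])
for k in range(0,360,45):
    x=R.from_rotvec(hz*np.radians(k)).apply(yd(a,np.radians(30)))
    q=r.inverse_kinematics(np.array([.62,.035,.125])+hz*.143,tool(-hz,x)); print(k,None if q is None else np.round(q,2))
for k in range(0,360,45):
    q=r.inverse_kinematics(np.array([.5,.28,.143]),tool([0,0,-1],yd(np.radians(k)))); print(k,None if q is None else np.round(q,2))
E
```

```text
pan 1 0 [-0.5   0.68  1.64 -0.    0.83  0.81]
pan 1 15 [-0.42  0.77  1.47 -0.18  1.11  0.99]
pan 1 30 [-0.36  0.89  1.3  -0.3   1.4   1.07]
pan -1 0 [-0.5   0.68  1.64 -0.    0.83 -2.33]
pan -1 15 [-0.42  0.77  1.47 -0.18  1.11 -2.16]
pan -1 30 [-0.36  0.89  1.3  -0.3   1.4  -2.08]
place 1 0 [ 0.02  0.85  1.27 -0.    1.02  1.33]
place 1 15 [ 0.04  0.99  1.01 -0.06  1.39  1.37]
place 1 30 [ 0.06  1.17  0.71 -0.1   1.78  1.38]
place -1 0 [ 0.02  0.85  1.27 -0.    1.02 -1.81]
place -1 15 [ 0.04  0.99  1.01 -0.06  1.39 -1.77]
place -1 30 [ 0.06  1.17  0.71 -0.1   1.78 -1.77]
above 1 0 [ 0.03  0.8   1.09 -0.    1.25  1.34]
above 1 15 [ 0.05  0.96  0.8  -0.05  1.64  1.36]
above 1 30 [ 0.07  1.18  0.42 -0.11  2.05  1.35]
above -1 0 [ 0.03  0.8   1.09 -0.    1.25 -1.8 ]
above -1 15 [ 0.05  0.96  0.8  -0.05  1.64 -1.78]
above -1 30 [ 0.07  1.18  0.42 -0.11  2.05 -1.79]
0 [-0.16  0.12  1.98  0.37  0.59  0.89]
45 [-0.16  0.12  1.98  0.37  0.59  0.1 ]
90 [-0.16  0.12  1.98  0.37  0.59 -0.68]
135 [-0.16  0.12  1.98  0.37  0.59 -1.47]
180 [-0.16  0.12  1.98  0.37  0.59 -2.25]
225 None
270 [-0.16  0.12  1.98  0.37  0.59  2.46]
315 [-0.16  0.12  1.98  0.37  0.59  1.67]
0 [ 0.43  0.48  1.67 -0.    0.99  2.  ]
45 [ 0.43  0.48  1.67 -0.    0.99  1.21]
90 [ 0.43  0.48  1.67 -0.    0.99  0.43]
135 [ 0.43  0.48  1.67 -0.    0.99 -0.36]
180 [ 0.43  0.48  1.67 -0.    0.99 -1.14]
225 [ 0.43  0.48  1.67 -0.    0.99 -1.93]
270 [ 0.43  0.48  1.67 -0.    0.99 -2.71]
315 [ 0.43  0.48  1.67 -0.    0.99  2.79]
```

```bash
python3 - <<'E'
from h import *; from cell import r
a=np.radians(15)
hz=np.array([-.5*np.cos(a),-.5*np.sin(a),.866])
r.move_to([.5,.28,.27],tool([0,0,-1],yd(np.radians(45)))); snap('wrist','w_punch')
r.move_to(np.array([.62,.035,.125])+hz*.15,tool(-hz,yd(a,.52))); snap('wrist','w_h1')
r.move_to([.62,.035,.29],tool([0,0,-1],yd(a))); snap('wrist','w_h2')
r.move_to([.55,-.245,.22],tool([0,0,-1],yd(a))); snap('wrist','w_pan')
print(r.current_t(),r.current_contact_force())
for n in('w_punch','w_h1','w_h2','w_pan'):pass
E
cd pics; python3 -c "
import cv2,numpy as np
I=[cv2.resize(cv2.imread(f+'.png'),(400,250),interpolation=cv2.INTER_AREA) for f in('w_punch','w_h1','w_h2','w_pan')]
cv2.imwrite('w4.png',np.vstack([np.hstack(I[:2]),np.hstack(I[2:])]))"
```

```text
4.9667 [-0.04654377  0.45964035  0.5440412 ]
```

View pics/w4.png

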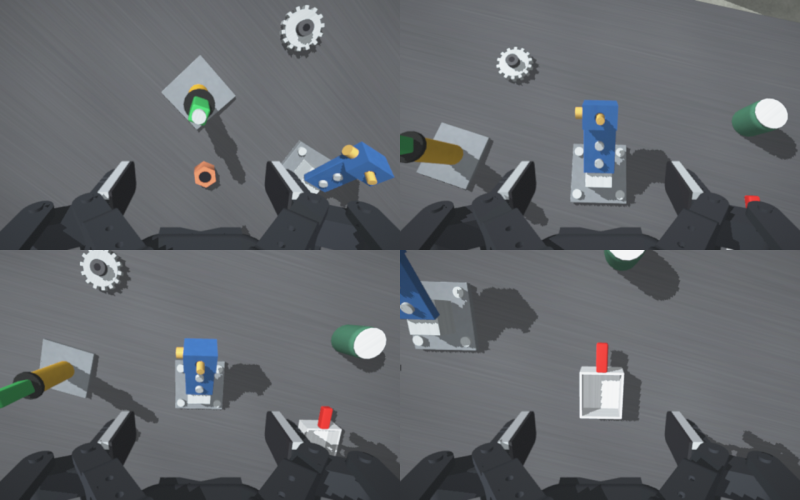

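```bash
cd pics; python3 -c "
import cv2,numpy as np
a=cv2.imread('w_h1.png');b=cv2.imread('w_h2.png')
cv2.imwrite('hz.png',np.hstack([cv2.resize(a[140:340,230:430],(400,400),interpolation=cv2.INTER_CUBIC),cv2.resize(b[120:280,220:380],(400,400),interpolation=cv2.INTER_CUBIC)]))"; cd ..
python3 - <<'E'
from h import *; import pickle
L=lambda n:pickle.load(open(n+'.pkl','rb'))
d=L('w_pan');H=hsv(d)
m=(cv2.inRange(H,(0,150,80),(8,255,255))>0)|(cv2.inRange(H,(172,150,80),(180,255,255))>0)
P,uv=cloud(d,m);print('red z',np.percentile(P[:,2],[1,5,50,95,99]).round(4))
T=P[(P[:,2]>.036)&(P[:,2]<.046)]; rc=cv2.minAreaRect(T[:,:2].astype(np.float32)*1000);print('handle top',rc,len(T))
W=cv2.inRange(H,(0,0,120),(180,60,255))>0
P,uv=cloud(d,W);k=(P[:,2]>.034)&(P[:,2]<.043)&(abs(P[:,0]-.49)<.08)&(abs(P[:,1]+.25)<.08);T=P[k]
rc=cv2.minAreaRect(T[:,:2].astype(np.float32)*1000);print('rim',rc,len(T),np.median(T[:,2]))
for n in('w_h1','w_h2'):
    d=L(n);H=hsv(d);B=cv2.inRange(H,(100,120,50),(125,255,255))>0
    P,uv=cloud(d,B)
    P=P[(abs(P[:,0]-.62)<.1)&(abs(P[:,1]-.035)<.06)]
    # plane ransac for face normals leaning back
    best=(0,)
    rng=np.random.default_rng(0)
    for i in range(500):
        q=P[rng.choice(len(P),3)];nn=np.cross(q[1]-q[0],q[2]-q[0]);
        if np.linalg.norm(nn)<1e-6: continue
        nn/=np.linalg.norm(nn);nn*=np.sign(nn[2])
        c=(abs((P-q[0])@nn)<.001).sum()
        if c>best[0]:best=(c,nn,q[0])
    nn=best[1];T=P[abs((P-best[2])@nn)<.0015];c=T.mean(0);nn=np.linalg.svd(T-c)[2][2];nn*=np.sign(nn[2])
    print(n,len(P),best[0],'n',nn.round(3),'tilt',np.degrees(np.arccos(nn[2])).round(1),'yaw',np.degrees(np.arctan2(-nn[1],-nn[0])).round(1),'c',c.round(4),'d',(nn@c).round(4))
    Y=cv2.inRange(H,(15,120,90),(35,255,255));k,l,st,ce=cv2.connectedComponentsWithStats(Y)
    for i in range(1,k):
        if st[i,4]>15:
            Q,_=cloud(d,l==i);print('  yel',st[i],ce[i].round(1),Q.mean(0).round(4) if len(Q) else '',Q.max(0).round(4) if len(Q) else '')
d=L('w_punch');H=hsv(d)
for nm,lo,hi in(('green',(50,100,40),(85,255,255)),):
    m=cv2.inRange(H,lo,hi)>0;P,uv=cloud(d,m);print(nm,P.mean(0).round(4),P.min(0).round(4),P.max(0).round(4))
P,uv=cloud(d);k=(P[:,2]>.165)&(P[:,2]<.19)&(abs(P[:,0]-.5)<.04)&(abs(P[:,1]-.285)<.04)
for z0 in (.165,.170,.173,.176,.18,.185): 
  kk=k&(abs(P[:,2]-z0)<.002);T=P[kk]
  if len(T): print(z0,len(T),T.mean(0).round(4),cv2.minAreaRect(T[:,:2].astype(np.float32)*1000))
E
```

```text
red z [0.0038 0.0381 0.0406 0.042  0.0425]
handle top ((551.3043823242188, -246.4408416748047), (44.29137420654297, 16.948566436767578), 13.641071319580078) 784
rim ((494.5805969238281, -261.06805419921875), (90.98741149902344, 69.62760162353516), 13.866680145263672) 1021 0.03873128412769783
w_h1 5265 2484 n [-0.484 -0.118  0.867] tilt 29.9 yaw 13.7 c [0.5745 0.0256 0.0769] d -0.2142
  yel [281 172  10  17 155] [285.1 180. ] [0.6169 0.0688 0.1102] [0.6261 0.075  0.1132]
  yel [314 182  13  17 182] [319.9 190.1] [0.6097 0.0333 0.1348] [0.6202 0.0417 0.1401]
  yel [  25  221   76   42 2007] [ 65.9 244.5] [0.5052 0.2748 0.0596] [0.5225 0.2881 0.1064]
w_h2 3725 1444 n [0.84  0.205 0.503] tilt 59.8 yaw -166.3 c [0.6371 0.0405 0.1188] d 0.6031
  yel [282 156  10   7  59] [286.6 158.6] [0.6248 0.0708 0.1083] [0.6275 0.0754 0.1117]
  yel [282 165  10   8  71] [286.2 168.4] [0.6161 0.0687 0.1114] [0.6205 0.0733 0.1128]
  yel [  51  178   68   47 1621] [ 88.1 197.6] [0.5137 0.279  0.0584] [0.5267 0.3572 0.1052]
  yel [315 179  12  19 201] [320.1 188. ] [0.6118 0.034  0.1344] [0.6188 0.0398 0.1
[... 173 characters left out ...]
.902057647705078), 33.37969970703125)
0.17 48 [0.5109 0.2944 0.1704] ((507.09698486328125, 289.31024169921875), (18.29429054260254, 22.037227630615234), 26.608015060424805)
0.173 350 [0.5074 0.2904 0.1738] ((505.458984375, 288.509765625), (21.970172882080078, 22.01632308959961), 26.322154998779297)
0.176 254 [0.5074 0.2906 0.1749] ((505.5945129394531, 288.84326171875), (20.276535034179688, 20.74746322631836), 26.46829605102539)
0.18 66 [0.5071 0.2905 0.181 ] ((505.8372497558594, 288.8513488769531), (14.787137031555176, 15.198384284973145), 70.10115814208984)
0.185 166 [0.5053 0.2885 0.1835] ((505.2095947265625, 288.72454833984375), (14.847148895263672, 14.990738868713379), 50.47142791748047)
```

View pics/hz.png

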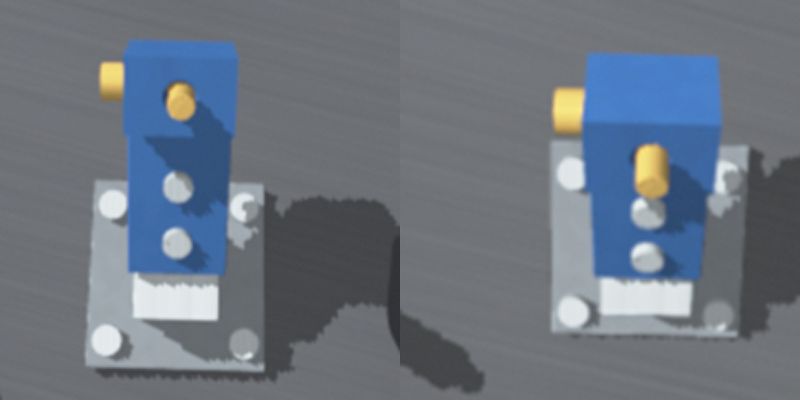

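```bash
python3 - <<'E'
from h import *; import pickle
L=lambda n:pickle.load(open(n+'.pkl','rb'))
for a in (13.7,):
  a=np.radians(a);hx=yd(a,np.radians(30));hy=yd(a+np.pi/2);hz=np.cross(hx,hy)
  for n in('w_h1','w_h2'):
    d=L(n);H=hsv(d);B=cv2.inRange(H,(100,120,50),(125,255,255))>0
    P,uv=cloud(d,B);P=P[(abs(P[:,0]-.62)<.1)&(abs(P[:,1]-.035)<.06)]
    x,y,z=P@hx,P@hy,P@hz
    k=abs(x-.6031)<.002;print(n,'outer face',k.sum(),'x',np.median(x[k]),'y',np.percentile(y[k],[0,2,50,98,100]).round(4),'z',np.percentile(z[k],[0,2,98,100]).round(4))
    hist=np.histogram(z,bins=np.arange(-.26,-.12,.002));print(list(zip(hist[1].round(3),hist[0])))
    zt=np.percentile(z,99)
    k=abs(z-zt)<.002;print('top face z',np.median(z[k]),k.sum(),'x',np.percentile(x[k],[0,2,98,100]).round(4),'y',np.percentile(y[k],[0,2,98,100]).round(4))
    Y=cv2.inRange(H,(15,120,90),(35,255,255))>0;P,_=cloud(d,Y);P=P[(abs(P[:,0]-.61)<.03)&(abs(P[:,1]-.034)<.02)]
    q=np.c_[P@hx,P@hy,P@hz];zt=np.percentile(q[:,2],97);k=abs(q[:,2]-zt)<.0015
    print('pin top z',zt,'c',cv2.minEnclosingCircle(q[k][:,:2].astype(np.float32)*1000),k.sum(), 'y range',np.percentile(q[:,1],[1,50,99]))
  o=lambda u,v:u*yd(a)+v*hy+[0,0,.09]
  v=None
  print('pred z of o',(o(.6237,0)@hz), 'top',o(.6237,0)@hz+.04,'pin top',o(.6237,0)@hz+.054)
E
```

```text
w_h1 outer face 603 x 0.6034984006271574 y [-0.1363 -0.1352 -0.1116 -0.0876 -0.0867] z [-0.2342 -0.2325 -0.1925 -0.1915]
[(np.float64(-0.26), np.int64(0)), (np.float64(-0.258), np.int64(0)), (np.float64(-0.256), np.int64(0)), (np.float64(-0.254), np.int64(0)), (np.float64(-0.252), np.int64(0)), (np.float64(-0.25), np.int64(0)), (np.float64(-0.248), np.int64(0)), (np.float64(-0.246), np.int64(0)), (np.float64(-0.244), np.int64(0)), (np.float64(-0.242), np.int64(0)), (np.float64(-0.24), np.int64(0)), (np.float64(-0.238), np.int64(0)), (np.float64(-0.236), np.int64(1)), (np.float64(-0.234), np.int64(15)), (np.float64(-0.232), np.int64(17)), (np.float64(-0.23), np.int64(24)), (np.float64(-0.228), np.int64(17)), (np.float64(-0.226), np.int64(15)), (np.float64(-0.224), np.int64(26)), (np.float64(-0.222), np.int64(19)), (np.float64(-0.22), np.int64(22)), (np.float64(-0.218), np.int64(715)), (np.float64(-0.216), np.int64(2184)), (np.float64(-0.214), np.int64(70)), (np.float64(-0.212), np.int64(20)), (np.float64(-0.21), np.int64(21)), (np.float64(-0.208), np.int64(21)), (np.float64(-0.206), n
[... 3881 characters left out ...]
144), np.int64(0)), (np.float64(-0.142), np.int64(0)), (np.float64(-0.14), np.int64(0)), (np.float64(-0.138), np.int64(0)), (np.float64(-0.136), np.int64(0)), (np.float64(-0.134), np.int64(0)), (np.float64(-0.132), np.int64(0)), (np.float64(-0.13), np.int64(0)), (np.float64(-0.128), np.int64(0)), (np.float64(-0.126), np.int64(0)), (np.float64(-0.124), np.int64(0))]
top face z -0.1932206139749968 1192 x [0.5674 0.569  0.604  0.6047] y [-0.1359 -0.1348 -0.0881 -0.087 ]
pin top z -0.1786970451388487 c ((586.7925415039062, -112.1077880859375), 5.504334926605225) 66 y range [-0.11643774 -0.1117872  -0.10703876]
pred z of o -0.23390771365940047 top -0.19390771365940046 pin top -0.17990771365940048
```

```bash
cat >> h.py <<'E'
A=np.radians(13.7);HX=yd(A,np.radians(30));HY=yd(A+np.pi/2);HZ=np.cross(HX,HY)
ORG=.5857*HX-.1117*HY-.2337*HZ; TOP=ORG+.04*HZ
U=yd(A);DROP=np.array([ORG[0],ORG[1],0])+.015*U
E
python3 - <<'E'
from h import *; from cell import r
print(ORG,TOP,DROP)
q=tool([0,0,-1],yd(np.radians(13.65)));qp=tool([0,0,-1],U)
h=np.array([.5513,-.2464,0])
for off,z in((52,.2),(52,.045),(0,.045)): print(r.inverse_kinematics(DROP+U*(.066+off/1e3)+[0,0,z],qp))
r.move_linear(h+[0,0,.09],q,vel=.2)
r.move_linear(h+[0,0,.035],vel=.1)
r.set_gripper(0.0,90); print(r.current_opening(),r.current_contact_force(),r.current_t())
r.move_linear(h+[0,0,.06],vel=.1)
snap('wrist','c1'); print(r.current_contact_force())
E
```

```text
[0.63278024 0.03928417 0.09045986] [0.61334926 0.03454741 0.12510088] [0.64735348 0.04283674 0.        ]
[ 3.18267823e-02  7.83602792e-01  9.95577571e-01 -4.44089210e-16
  1.36241229e+00  1.36351300e+00]
[ 3.18267823e-02  9.28950145e-01  1.10480066e+00 -4.44089210e-16
  1.10784185e+00  1.36351300e+00]
[ 1.68106381e-02  8.38303080e-01  1.28972875e+00 -4.44089210e-16
  1.01356082e+00  1.34849686e+00]
-0.002607236297295075 [-0.07666163  0.38464572  0.02042732] 7.2333
[-0.69734859  0.7433336   0.19038387]
```

View pics/c1.png

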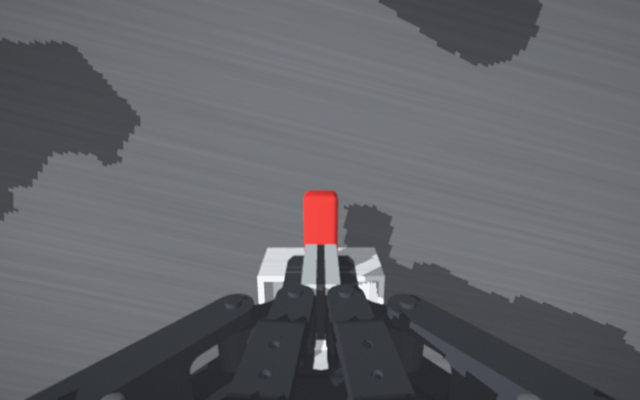

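```bash
python3 - <<'E'
from h import *; from cell import r
import pickle
d=snap('wrist','c2')
print(r.current_tool_pos(),r.current_opening())
t=d['tp'];print(proj(d,[t,t-[0,0,.0],t-[0,0,.022],[.5513,-.2464,.04]]).round(0))
H=hsv(d)
m=cv2.inRange(H,(0,150,80),(8,255,255))>0
P,uv=cloud(d,m);print(P.mean(0),P.min(0),P.max(0))
s=snap('scene','c2s');t=snap('top','c2t')
cv2.imwrite('pics/c2m.png',np.vstack([cv2.resize(s['pixels'][120:260,180:380,::-1],None,fx=3,fy=2.14),cv2.resize(t['pixels'][130:270,320:520,::-1],None,fx=3,fy=2)]))
E
```

```text
[ 0.55104123 -0.24628925  0.05957241] -0.0014905321047914782
[[320. 254.]
 [320. 254.]
 [320. 236.]
 [320. 237.]]
[ 0.56221911 -0.24400749  0.03977086] [ 5.41352616e-01 -2.55490092e-01 -1.59367932e-04] [ 0.57502078 -0.23355435  0.0430127 ]
```

View pics/c2m.png

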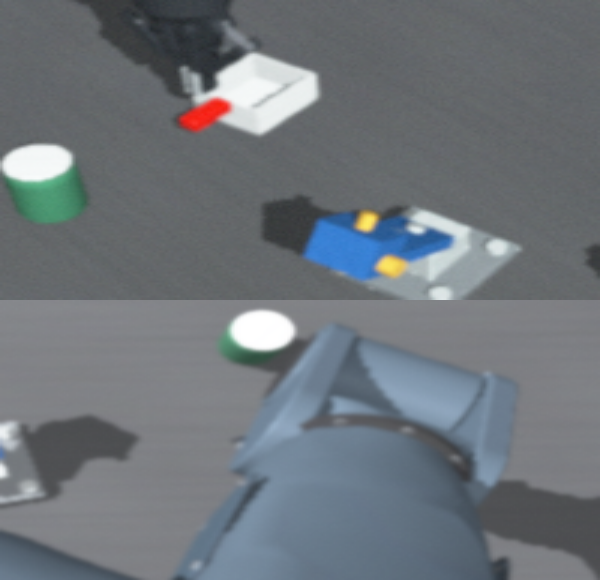

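```bash
python3 - <<'E'
from h import *; from cell import r
h=np.array([.5513,-.2464,0])
r.move_linear(h+[0,0,.08],vel=.15)
r.set_gripper(1.0); print(r.current_opening())
r.move_linear(h+[0,0,.035],vel=.1)
print(r.current_tool_pos(),r.current_contact_force())
snap('wrist','c3'); snap('scene','c3s')
r.set_gripper(0.3,40);print(r.current_opening(),r.current_contact_force(),r.current_tool_pos())
snap('wrist','c4')
E
cd pics; python3 -c "
import cv2,numpy as np
cv2.imwrite('c34.png',np.hstack([cv2.resize(cv2.imread(f),(400,250)) for f in ('c3.png','c4.png')]))
cv2.imwrite('c3z.png',cv2.resize(cv2.imread('c3s.png')[110:210,180:320],None,fx=4,fy=4,interpolation=cv2.INTER_CUBIC))"
```

```text
0.9992044047530649
[ 0.5514511  -0.24648628  0.03511557] [0.20289597 0.25813118 0.17325768]
0.29884214884496973 [-0.3077191   0.63191955 -0.66591027] [ 0.55129288 -0.24639316  0.03500301]
```

View pics/c34.png

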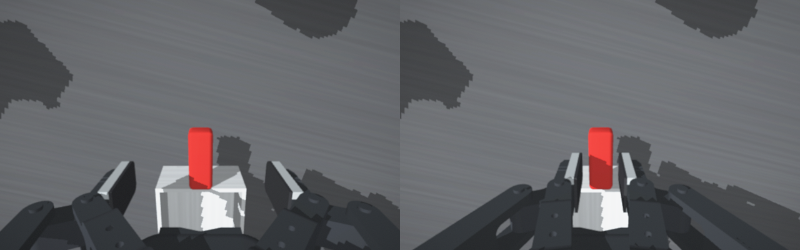

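View pics/c3z.png

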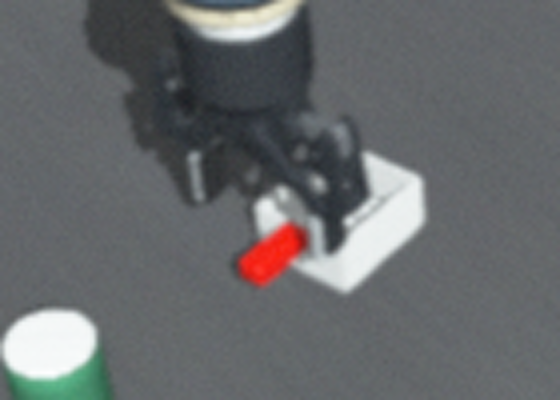

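```bash
python3 - <<'E'
from h import *; from cell import r
for o in (.24,.2,.15):
    r.set_gripper(o,40);print(o,r.current_opening(),r.current_contact_force(),r.current_tool_pos())
snap('wrist','c5');snap('scene','c5s')
E
cd pics; python3 -c "
import cv2,numpy as np
cv2.imwrite('c5m.png',np.hstack([cv2.imread('c5.png')[:,120:520],cv2.resize(cv2.imread('c5s.png')[110:210,190:290],None,fx=4,fy=4,interpolation=cv2.INTER_CUBIC)]))"
```

```text
0.24 0.23940140274162414 [ 0.15839451  0.21408028 -0.4735926 ] [ 0.55130637 -0.24641572  0.03499065]
0.2 0.1966181392760075 [-0.6759441   0.26014027  0.86997502] [ 0.55128516 -0.2463927   0.03499433]
0.15 0.15167240029491183 [-0.40096512  0.2687941   0.3931194 ] [ 0.55131046 -0.24639906  0.03499557]
```

View pics/c5m.png

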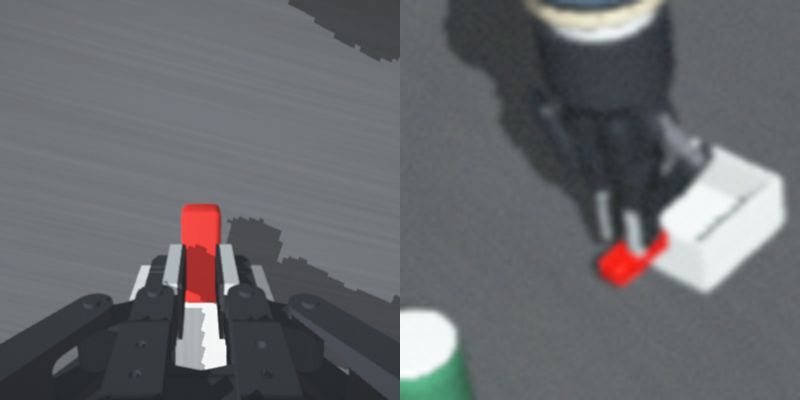

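```bash
python3 - <<'E'
from h import *; from cell import r
for o in (.12,.09,.06,.03,0.):
    r.set_gripper(o,60);print(o,r.current_opening(),r.current_contact_force(),r.current_tool_pos())
snap('wrist','c6')
r.sleep(.3);print(r.current_opening())
E
```

```text
0.12 0.12442337985013126 [-0.62848862 -0.30021762 -0.27775965] [ 0.5512843  -0.24640218  0.03499439]
0.09 0.09198444951756307 [0.54782352 0.22166425 0.20091471] [ 0.55129849 -0.24642591  0.03501309]
0.06 0.05755414615894232 [-0.02414654  0.39016986 -0.329105  ] [ 0.55130283 -0.24641053  0.03498409]
0.03 0.028628364385685535 [-0.52646166 -0.61894764  0.54289705] [ 0.55129777 -0.24638121  0.03498591]
0.0 -0.0014601338547828246 [ 0.41085242  0.16198513 -0.14020604] [ 0.55130675 -0.24639933  0.0349896 ]
-0.0003094138281296171
```

View pics/c6.png

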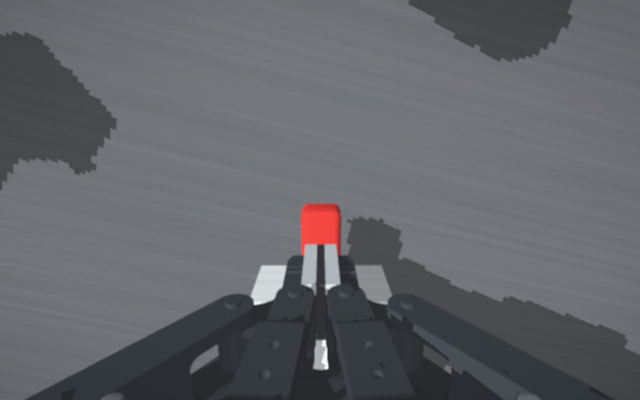

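```bash
python3 - <<'E'
from h import *; import pickle
d=pickle.load(open('c6.pkl','rb'))
for u,v in((310,248),(312,255),(330,250),(310,270),(330,280),(320,225),(270,285),(370,285)):
    o,dr=rays(d,[(u,v)]);print(u,v,d['depth'][v,u],(o+dr[0]*d['depth'][v,u]).round(4))
d=pickle.load(open('c3.pkl','rb'))
P,uv=cloud(d)
M=np.linalg.inv(np.block([[R.from_quat(d['tq']).as_matrix(),np.array(d['tp'])[:,None]],[np.zeros((1,3)),np.ones((1,1))]]))
Q=P@M[:3,:3].T+M[:3,3]
for sgn in(1,-1):
    k=(Q[:,1]*sgn>.03)&(Q[:,1]*sgn<.07)&(abs(Q[:,0])<.03)&(Q[:,2]<.03)&(Q[:,2]>-.05)
    print(k.sum(),Q[k].min(0).round(4),Q[k].max(0).round(4))
s=pickle.load(open('c5s.pkl','rb'))
print(proj(s,[[.5513,-.2464,.035],[.5513,-.2464,.013],[.5513,-.2464,.04]]))
E
```

```text
310 248 0.14686969 [ 0.5607 -0.2399  0.0518]
312 255 0.13995606 [ 0.5612 -0.2408  0.059 ]
330 250 0.1463472 [ 0.5621 -0.2482  0.0525]
310 270 0.12815128 [ 0.561  -0.2404  0.0713]
330 280 0.12199905 [ 0.5623 -0.2475  0.0778]
320 225 0.15630634 [ 0.5674 -0.2426  0.0402]
270 285 0.18362266 [ 0.5226 -0.2265  0.0235]
370 285 0.18348639 [ 0.535  -0.2773  0.0236]
2752 [-0.03  0.03 -0.05] [0.0118 0.0569 0.0299]
2677 [-0.0299 -0.0564 -0.05  ] [ 0.0119 -0.03    0.0299]
[[248.54726941 172.3342467 ]
 [249.45404768 178.80505002]
 [248.33794867 170.83966426]]
```

```bash
python3 - <<'E'
from h import *; import pickle
def tf(d):
    P,uv=cloud(d);return (P-d['tp'])@R.from_quat(d['tq']).as_matrix(),uv
for n in('w_h2','w_punch','c1','c2'):
    d=pickle.load(open(n+'.pkl','rb'));Q,uv=tf(d)
    k=(Q[:,2]<.06 if n[0]=='w' else Q[:,2]<.012)&(abs(Q[:,1])<.08)&(abs(Q[:,0])<.05)
    print(n,k.sum(),Q[k].min(0).round(4),Q[k].max(0).round(4),np.percentile(Q[k][:,2],[90,95,99]))
    for u,v in ((215,260),(213,300),(430,262),(185,275)): 
        o,dr=rays(d,[(u,v)]);print((u,v),((o+dr*d['depth'][v,u]-d['tp'])@R.from_quat(d['tq']).as_matrix()).round(4))
import cell; from cell import r
print(r.finger_overhang,[x for x in dir(r) if not x.startswith('__')])
E
```

```text
w_h2 42965 [-0.0125 -0.0748 -0.1023] [ 0.0207  0.075  -0.0212] [-0.04878128 -0.03855637 -0.02776464]
(215, 260) [[-0.1448 -0.1446  0.287 ]]
(213, 300) [[-0.0056 -0.0421 -0.0301]]
(430, 262) [[ 0.0099  0.0428 -0.0281]]
(185, 275) [[ 0.0111 -0.0475 -0.0406]]
w_punch 42972 [-0.0125 -0.0752 -0.1023] [ 0.0203  0.0756 -0.0219] [-0.04873529 -0.03845288 -0.02766974]
(215, 260) [[-0.1355 -0.1385  0.2683]]
(213, 300) [[-0.0057 -0.0421 -0.0301]]
(430, 262) [[ 0.0096  0.0429 -0.0277]]
(185, 275) [[ 0.0116 -0.047  -0.0417]]
c1 42726 [-0.0124 -0.0611 -0.1017] [ 0.0199  0.0613 -0.0126] [-0.05601482 -0.04293209 -0.02186005]
(215, 260) [[-0.0331 -0.0699  0.0607]]
(213, 300) [[-0.0622 -0.0731  0.0588]]
(430, 262) [[-0.0336  0.0726  0.0589]]
(185, 275) [[-0.0434 -0.0904  0.0593]]
c2 42743 [-0.0122 -0.0606 -0.1016] [ 0.0197  0.0612 -0.0128] [-0.05600885 -0.04307724 -0.02191039]
(215, 260) [[-0.0329 -0.0697  0.0604]]
(213, 300) [[-0.0622 -0.0731  0.0589]]
(430, 262) [[-0.0337  0.0727  0.0591]]
(185, 275) [[-0.0428 -0.0899  0.0581]]
0.022 ['PlanningError', 'current_contact_force', 'current_ee_rot', 'current_effort', 'current_opening', 'current_q', 'current_qvel', 'current_t', 'current_tool_pos', 'current_torque', 'finger_overhang', 'hand_in', 'inverse_kinematics', 'move_linear', 'move_to', 'set_gripper', 'set_joints', 'sleep']
```

The controller's TCP sits about 35 mm beyond the real one. In wrist depth the shut fingertips are at tool z = -0.013 instead of +0.022, and they closed above the handle without touching it. I'll command with that offset and step down while checking force.

```bash
cat >> h.py <<'E'
DT=.0345
def cmd(p,q): # desired real TCP -> commanded position
    return np.array(p,float)+R.from_quat(q).apply([0,0,DT])
E
python3 - <<'E'
from h import *; from cell import r
h=np.array([.5513,-.2464,0]);q=tool([0,0,-1],yd(np.radians(13.65)))
r.move_linear(cmd(h+[0,0,.085],q),q,vel=.15)
r.set_gripper(1.0,80)
for z in(.06,.045,.037):
    r.move_linear(cmd(h+[0,0,z],q),vel=.06);print(z,r.current_tool_pos(),r.current_contact_force())
r.set_gripper(0.0,90); print(r.current_opening(),r.current_contact_force(),r.current_t())
r.move_linear(cmd(h+[0,0,.062],q),vel=.06)
print(r.current_opening(),r.current_contact_force())
snap('wrist','d1');snap('scene','d1s')
E
cd pics; python3 -c "
import cv2,numpy as np
cv2.imwrite('d1m.png',np.hstack([cv2.imread('d1.png')[:,120:520],cv2.resize(cv2.imread('d1s.png')[110:210,190:290],None,fx=4,fy=4,interpolation=cv2.INTER_CUBIC)]))"
```

```text
0.06 [ 0.55124863 -0.24639419  0.02526353] [0.1835879  0.53016995 0.72382629]
0.045 [ 0.55108544 -0.24630348  0.01007523] [-0.23228046 -0.38834709  0.25939367]
0.037 [ 0.55103971 -0.24625573  0.00206846] [-0.39498015 -0.02904166  0.07254285]
0.19514258477702223 [-1.55365268 -0.83131209  3.81799604] 15.3667
0.1970303576167973 [-0.36483867  0.48382312 -2.1541731 ]
```

View pics/d1m.png

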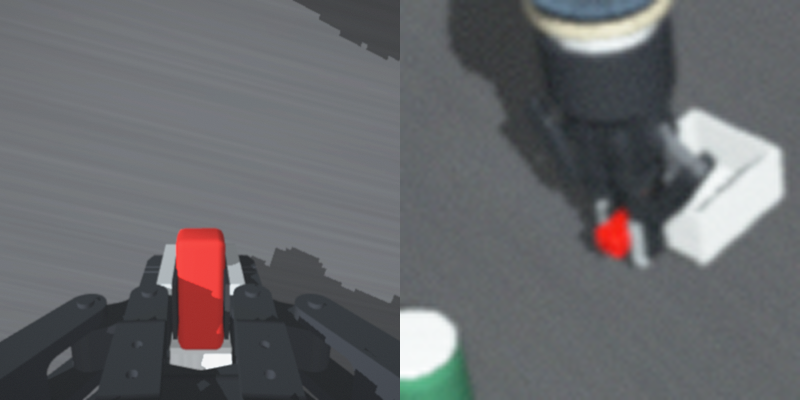

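```bash
cat >> h.py <<'E'
def handle(d):
    H=hsv(d);m=(cv2.inRange(H,(0,150,80),(8,255,255))>0)
    Q,_=cloud(d,m);T=(Q-d['tp'])@R.from_quat(d['tq']).as_matrix()
    T=T[(abs(T[:,1])<.008)&(abs(T[:,0])<.05)]
    zt=np.median(T[:,2]); k=abs(T[:,2]-zt)<.006
    a=np.polyfit(T[k][:,0],T[k][:,2],1);return np.degrees(np.arctan(a[0])),zt,T[k][:,0].min(),T[k][:,0].max()
E
python3 - <<'E'
from h import *; import pickle
print(handle(pickle.load(open('d1.pkl','rb'))), handle(pickle.load(open('c3.pkl','rb'))))
E
```

```text
(np.float64(1.260902496631363), np.float64(-0.03773147013457441), np.float64(-0.02296171031427017), np.float64(0.02329425314963367)) (np.float64(1.299090578517214), np.float64(-0.005510078584658687), np.float64(-0.02254481840514383), np.float64(0.02299275739644015))
```

```bash
python3 - <<'E'
from h import *; from cell import r
qp=tool([0,0,-1],U);h=np.array([.5513,-.2464,0])
F=DROP+U*.066
r.move_linear(h+[0,0,.17],vel=.2)
r.move_linear(np.r_[.77,-.12,.17],vel=.25)
r.move_linear(np.r_[(F+U*.055)[:2],.17],qp,vel=.2)
r.move_linear(np.r_[(F+U*.055)[:2],.015],vel=.15)
snap('wrist','e0');snap('scene','e1s');print(r.current_opening(),r.current_contact_force(),r.current_t())
E
cd pics; python3 -c "
import cv2,numpy as np
cv2.imwrite('e0m.png',np.hstack([cv2.imread('e0.png')[:,120:520],cv2.resize(cv2.imread('e1s.png')[170:270,220:320],None,fx=4,fy=4,interpolation=cv2.INTER_CUBIC)]))"
```

```text
0.1945255260453133 [ 0.22480285 -0.64642397 -1.91588632] 20.4417
```

View pics/e0m.png

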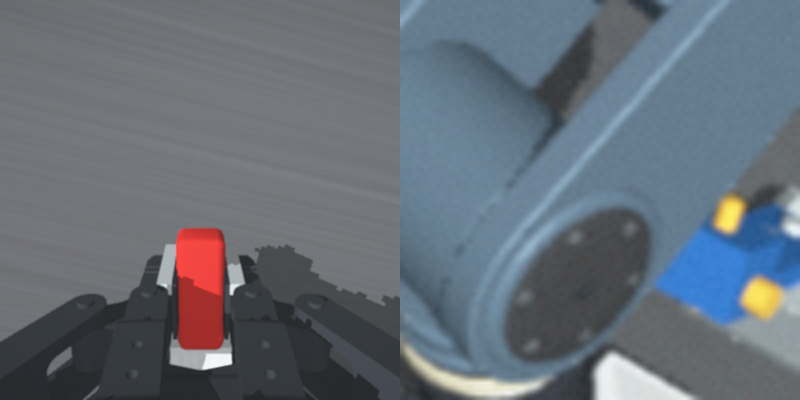

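```bash
python3 - <<'E'
from h import *; from cell import r
F=DROP+U*.066
r.move_linear(np.r_[F[:2],.012],vel=.08); print(r.current_contact_force())
r.move_linear(np.r_[F[:2],.0025],vel=.03); print(r.current_contact_force(),r.current_tool_pos())
r.set_gripper(.5); print(r.current_contact_force(),r.current_opening())
r.move_linear(np.r_[(F+U*.02)[:2],.06],vel=.12)
r.move_linear(np.r_[(F+U*.05)[:2],.22],vel=.2)
snap('wrist','f0')
r.move_to(*( [.55,.12,.32],tool([0,0,-1],yd(np.radians(26.4)))))
snap('scene','f1s'); snap('top','f1t'); print(r.current_t(),r.current_opening())
E
cd pics; python3 -c "
import cv2,numpy as np
cv2.imwrite('f0m.png',np.hstack([cv2.imread('f0.png')[:,120:520],cv2.resize(cv2.imread('f1s.png')[170:290,230:350],(400,400),interpolation=cv2.INTER_CUBIC)]))"
```

```text
[ 0.78462712  0.02437831 -2.03384399]
[-1.19092152  1.47743895  3.00704612] [0.71183314 0.05858707 0.00280923]
[0.64659929 0.4382978  0.12716538] 0.5002935653263513
24.8333 0.501601302033359
```

View pics/f0m.png

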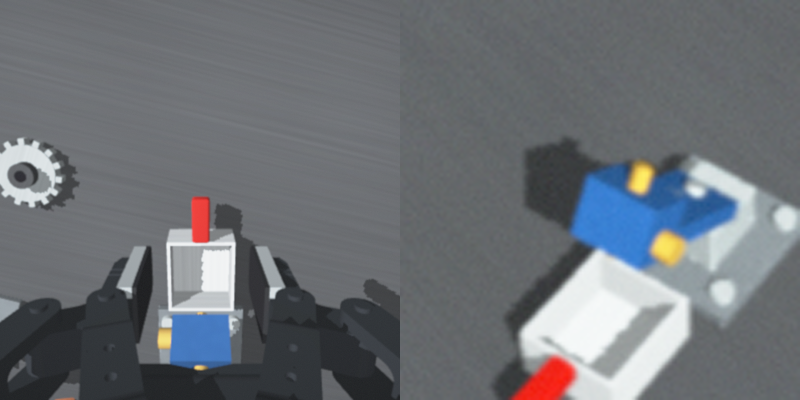

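```bash
python3 - <<'E'
from h import *; import pickle
for n in('f0','f1s'):
    d=pickle.load(open(n+'.pkl','rb'));H=hsv(d)
    P,_=cloud(d,cv2.inRange(H,(0,150,80),(8,255,255))>0);P=P[(abs(P[:,0]-.71)<.06)&(abs(P[:,1]-.06)<.05)]
    T=P[(P[:,2]>.037)&(P[:,2]<.046)];rc=cv2.minAreaRect(T[:,:2].astype(np.float32)*1000);print(rc,np.median(T[:,2]))
    c=np.array(rc[0])/1e3-.066*U[:2];print('pan',c,'err',(c-DROP[:2]),)
E
```

```text
((712.220703125, 59.155128479003906), (44.04174041748047, 16.123756408691406), 14.011409759521484) 0.04078634546354773
pan [0.64809846 0.04352381] err [0.00074498 0.00068707]
((714.0363159179688, 58.64396667480469), (44.50446701049805, 18.499401092529297), 11.03037166595459) 0.04000004243265837
pan [0.64991407 0.04301265] err [0.00256059 0.00017591]
```

```bash
python3 - <<'E'
from h import *; from cell import r
q=tool([0,0,-1],yd(np.radians(26.4)));p=np.array([.5055,.2887,0])
r.set_gripper(1.0,100)
r.move_to(cmd(p+[0,0,.24],q),q)
d=snap('wrist','g0')
P,uv=cloud(d)
for z0 in(.174,.184):
    k=(abs(P[:,2]-z0)<.002)&(abs(P[:,0]-.5055)<.03)&(abs(P[:,1]-.2887)<.03);T=P[k];print(z0,len(T),cv2.minAreaRect(T[:,:2].astype(np.float32)*1000) if len(T) else '')
q2=r.inverse_kinematics(cmd(TOP+HZ*(.012+.132+.03),tool(-HZ,HX)),tool(-HZ,HX));print(q2)
q2=r.inverse_kinematics(cmd(TOP+HZ*(.132-.03),tool(-HZ,HX)),tool(-HZ,HX));print(q2)
E
```

```text
0.174 617 ((505.8872985839844, 288.6026916503906), (21.39803123474121, 21.466489791870117), 25.465757369995117)
0.184 589 ((505.5676574707031, 288.70123291015625), (15.715315818786621, 15.669355392456055), 27.027442932128906)
[-0.14761552  0.11473876  1.9961394   0.35761828  0.5689277   0.92674207]
[-0.11707214  0.27248484  1.98045073  0.43338466  0.4281317   0.86065069]
```

View pics/g0.png

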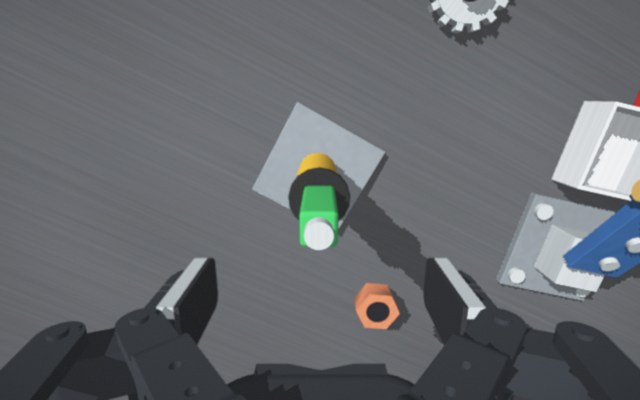

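```bash
python3 - <<'E'
from h import *; from cell import r
q=tool([0,0,-1],yd(np.radians(26.2)));p=np.array([.5057,.2887,0])
r.move_linear(cmd(p+[0,0,.146],q),q,vel=.12)
print(r.current_contact_force(),r.current_tool_pos())
r.set_gripper(0.0,110);print(r.current_opening(),r.current_contact_force())
np.save('grasp.npy',r.current_tool_pos())
r.move_linear(cmd(p+[0,0,.27],q),vel=.12)
print(r.current_contact_force(),r.current_opening(),r.current_t())
d=snap('wrist','i0');snap('scene','i0s')
t=d['tp'];print(proj(d,[t-[0,0,-.0345+.132],t]))
E
cd pics; python3 -c "
import cv2,numpy as np
cv2.imwrite('i0m.png',np.hstack([cv2.imread('i0.png')[:,120:520],cv2.resize(cv2.imread('i0s.png')[160:320,360:520],(400,400),interpolation=cv2.INTER_CUBIC)]))"
```

```text
[ 0.36405534  0.03237878 -0.37713424] [0.50619241 0.28883443 0.11227351]
0.2462591348938781 [-1.85930901  1.17906369  4.73735533]
[-0.24743412  0.47126552 -3.36755115] 0.24346031813963423 28.95
[[320.12022883 196.63636228]
 [319.83245838 253.87887376]]
```

View pics/i0m.png

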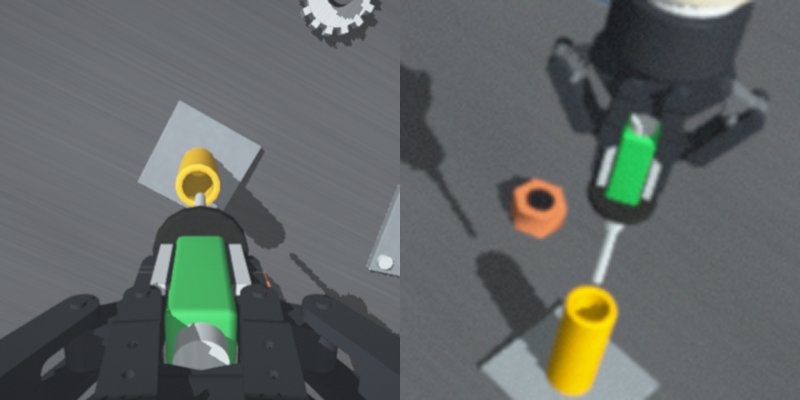

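```bash
python3 - <<'E'
import cv2
a=cv2.imread('pics/i0.png');cv2.imwrite('pics/i0z.png',cv2.resize(a[170:220,290:350],None,fx=10,fy=10,interpolation=cv2.INTER_NEAREST))
from h import *;import pickle
d=pickle.load(open('i0.pkl','rb'))
for v in range(190,212,2):
    row=d['depth'][v,314:328];k=(row<.29)&(row>.15)
    u=np.nonzero(k)[0]+314
    if len(u):
        uu=u.mean();o,dr=rays(d,[(uu,v)]);print(v,u.min(),u.max(),((o+dr*np.median(row[k])-d['tp'])@R.from_quat(d['tq']).as_matrix()).round(4))
E
```

```text
194 317 323 [[ 0.0028 -0.0001  0.0951]]
196 316 325 [[0.003  0.0003 0.0892]]
198 315 325 [[ 0.0029 -0.0001  0.0844]]
200 315 325 [[ 0.0031 -0.0001  0.0787]]
202 315 325 [[ 0.0028 -0.      0.0752]]
204 315 325 [[ 0.0029 -0.      0.0703]]
206 315 326 [[0.0223 0.0003 0.0045]]
208 314 327 [[0.0222 0.0003 0.0016]]
210 314 327 [[0.0218 0.0003 0.0001]]
```

View pics/i0z.png

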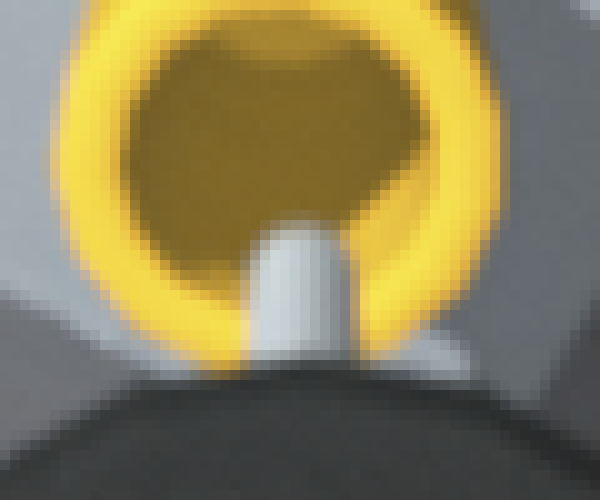

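```bash
cat >> h.py <<'E'
QH=tool(-HZ,HX);TIP=np.array([-.001,0,.097])
def tipcmd(s,x=.586,y=-.1119): # tip at height s above upper mouth along hole
    return x*HX+y*HY+(-.1937+s)*HZ-R.from_quat(QH).apply(TIP)
E
python3 - <<'E'
from h import *; from cell import r
r.move_linear(r.current_tool_pos()+[0,0,.03],vel=.15)
r.move_to(tipcmd(.07),QH)
r.move_linear(tipcmd(.022),vel=.1)
print(r.current_tool_pos(),tipcmd(.022),r.current_contact_force(),r.current_t())
snap('wrist','j0');snap('scene','j0s');snap('top','j0t')
E
cd pics; python3 -c "
import cv2,numpy as np
z=lambda a:cv2.resize(a,(400,400),interpolation=cv2.INTER_CUBIC)
cv2.imwrite('j0m.png',np.hstack([z(cv2.imread('j0.png')[130:230,270:370]),z(cv2.imread('j0s.png')[150:270,250:370])]))"
```

```text
[0.55679385 0.02085846 0.22892967] [0.55668326 0.02052787 0.2288079 ] [ 0.21832467 -0.25511081 -3.3731111 ] 31.1
```

View pics/j0m.png

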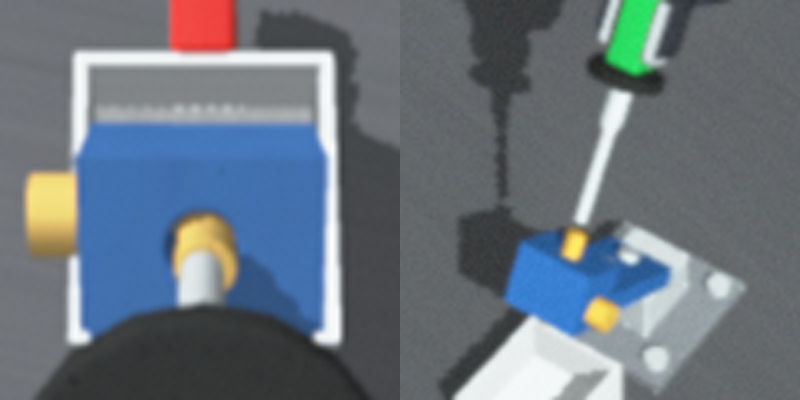

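```bash
python3 - <<'E'
from h import *;import pickle
d=pickle.load(open('j0.pkl','rb'));H=hsv(d)
P,uv=cloud(d);q=np.c_[P@HX-.5857,P@HY+.1117,P@HZ+.2337]
Y=H[uv[:,1],uv[:,0]]
k=(abs(q[:,0])<.02)&(abs(q[:,1])<.02)&(q[:,2]>.044)&(q[:,2]<.11)
ye=k&(Y[:,1]>110)&(Y[:,0]<35)&(Y[:,0]>12);st=k&(Y[:,1]<60)
print('pin',q[ye].min(0),q[ye].max(0),ye.sum())
for z in np.arange(.056,.1,.004):
    m=st&(abs(q[:,2]-z)<.002)
    if m.sum()>3:print(z.round(3),m.sum(),'x max',q[m][:,0].max().round(4),'y',q[m][:,1].min().round(4),q[m][:,1].max().round(4))
B=(H[uv[:,1],uv[:,0]][:,0]>100)&(H[uv[:,1],uv[:,0]][:,0]<125)&(H[uv[:,1],uv[:,0]][:,1]>120)&(abs(q[:,2]-.04)<.003)&(abs(q[:,0])<.03)
print('block top',q[B].min(0),q[B].max(0),np.median(q[B][:,2]))
E
```

```text
pin [-0.00291014 -0.0059105   0.04406849] [0.00550823 0.00487668 0.05545847] 84
0.056 4 x max 0.0028 y -0.0059 0.004
0.064 13 x max 0.0053 y -0.0028 0.0039
0.068 16 x max 0.0055 y -0.0027 0.0038
0.072 16 x max 0.0054 y -0.0034 0.0037
0.076 18 x max 0.0051 y -0.0033 0.0037
0.08 15 x max 0.0053 y -0.0033 0.0036
0.084 20 x max 0.0053 y -0.0033 0.0035
0.088 18 x max 0.0052 y -0.0032 0.0034
0.092 9 x max 0.0053 y -0.0018 0.0028
block top [-0.01803177 -0.02385194  0.03705775] [0.01821966 0.02450292 0.04220686] 0.0401093292688702
```

```bash
python3 - <<'E'
from h import *; from cell import r
f0=np.array(r.current_contact_force())
for s in(.016,.011,.004,-.004,-.010):
    r.move_linear(tipcmd(s,x=.585),vel=.03)
    f=np.array(r.current_contact_force())-f0
    print(s,'axial',(f@HZ).round(2),'lat',(f@HX).round(2),(f@HY).round(2),r.current_t())
r.sleep(.25)
snap('wrist','k0');snap('scene','k0s')
E
cd pics; python3 -c "
import cv2,numpy as np
z=lambda a:cv2.resize(a,(400,400),interpolation=cv2.INTER_CUBIC)
cv2.imwrite('k0m.png',np.hstack([z(cv2.imread('k0.png')[130:230,270:370]),z(cv2.imread('k0s.png')[150:270,250:370])]))"
```

```text
0.016 axial 0.42 lat 1.11 1.56 31.6
0.011 axial -0.65 lat 0.82 -0.21 31.9167
0.004 axial 0.13 lat 0.4 0.68 32.3
-0.004 axial 0.06 lat 1.64 0.45 32.7167
-0.01 axial 0.81 lat 0.31 0.93 33.0667
```

View pics/k0m.png

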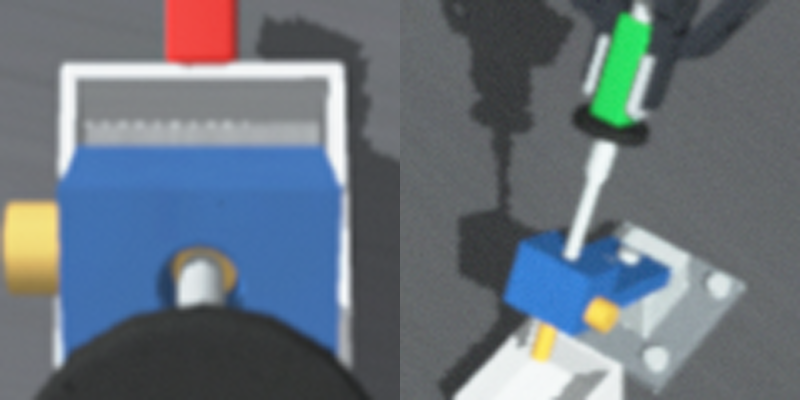

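```bash
python3 - <<'E'
from h import *; from cell import r
f0=np.array([.2,-.25,-3.4])
for s in(-.016,-.021,-.025,-.029,-.033):
    r.move_linear(tipcmd(s,x=.585),vel=.03)
    f=np.array(r.current_contact_force())-f0
    print(s,'axial',(f@HZ).round(2),'lat',(f@HX).round(2),(f@HY).round(2),r.current_t())
r.sleep(.4)
snap('wrist','l0');snap('scene','l0s')
E
cd pics; python3 -c "
import cv2,numpy as np
z=lambda a:cv2.resize(a,(400,400),interpolation=cv2.INTER_CUBIC)
cv2.imwrite('l0m.png',np.hstack([z(cv2.imread('l0.png')[80:280,220:420]),z(cv2.imread('l0s.png')[170:290,230:350])]))"
```

```text
-0.016 axial 0.44 lat 0.2 0.34 33.7667
-0.021 axial 0.04 lat -0.18 0.73 34.0833
-0.025 axial -0.3 lat -0.19 -0.71 34.3667
-0.029 axial -0.68 lat 0.13 0.3 34.65
-0.033 axial 0.2 lat -0.12 -0.41 34.9333
```

View pics/l0m.png

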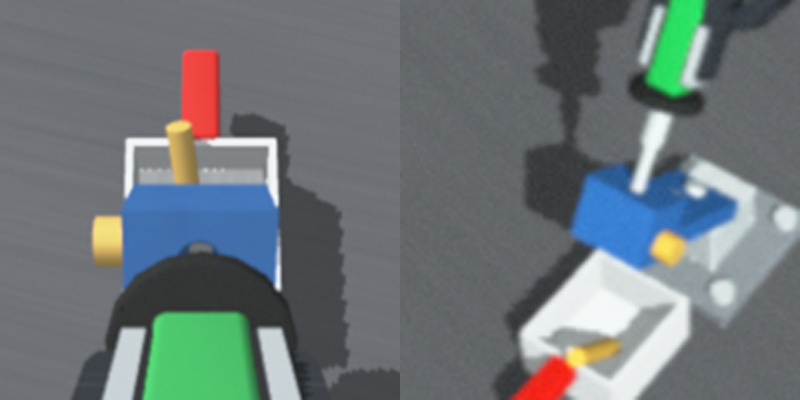

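```bash
python3 - <<'E'
from h import *; from cell import r
r.move_linear(tipcmd(.06,x=.585),vel=.15)
r.move_linear(tipcmd(.10,x=.585),vel=.15)
pan=np.array([.6485,.0434,.003])
for nm in('wrist','scene'):
    d=snap(nm,'m0'+nm);H=hsv(d)
    P,_=cloud(d,cv2.inRange(H,(12,100,70),(35,255,255))>0)
    q=np.c_[(P-pan)@U,(P-pan)@HY,P[:,2]-.003]
    k=(abs(q[:,0])<.08)&(abs(q[:,1])<.05)&(q[:,2]<.06);T=q[k]
    print(nm,k.sum(),T.min(0).round(3),T.max(0).round(3),T.mean(0).round(3)) if k.sum() else print(nm,0)
    if k.sum():
        c=T.mean(0);v=np.linalg.svd(T-c)[2][0];t=(T-c)@v;print(v.round(3),(t.max()-t.min()).round(3),'mid',(c+v*(t.max()+t.min())/2).round(4))
print(r.current_t())
E
cd pics; python3 -c "
import cv2,numpy as np
z=lambda a:cv2.resize(a,(400,400),interpolation=cv2.INTER_CUBIC)
cv2.imwrite('m0m.png',np.hstack([z(cv2.imread('m0wrist.png')[60:260,220:420]),z(cv2.imread('m0scene.png')[210:290,230:310])]))"
```

```text
wrist 174 [ 0.002 -0.    -0.004] [0.069 0.049 0.052] [0.031 0.009 0.039]
[-0.461  0.213 -0.861] 0.064 mid [0.0236 0.0129 0.0248]
scene 78 [-0.     0.004  0.007] [0.049 0.014 0.052] [0.028 0.009 0.035]
[0.728 0.06  0.683] 0.062 mid [0.023  0.0087 0.0301]
36.7167
```

View pics/m0m.png

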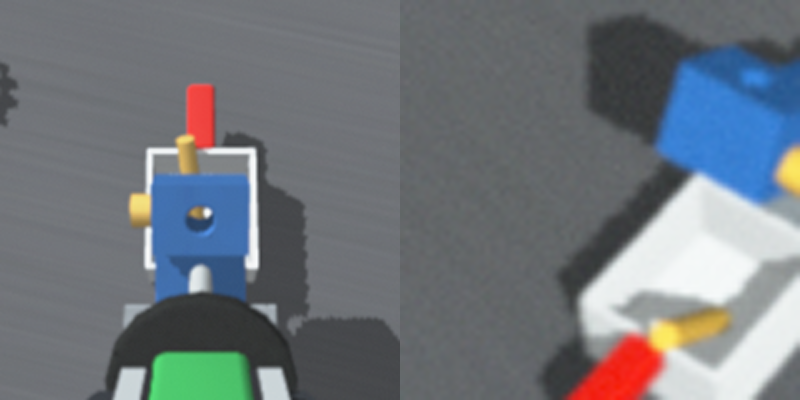

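```bash
python3 - <<'E'
from h import *; from cell import r
q=tool([0,0,-1],yd(np.radians(26.2)));p=np.array([.5057,.2887,0])
r.move_to(cmd(p+[0,0,.30],q),q)
r.move_linear(cmd(p+[0,0,.262],q),q,vel=.1)
d=snap('wrist','n0');print(r.current_tool_pos(),cmd(p+[0,0,.262],q))
for v in range(186,212,2):
    row=d['depth'][v,308:334];k=(row<.29)&(row>.15)
    u=np.nonzero(k)[0]+308
    if len(u):
        uu=u.mean();o,dr=rays(d,[(uu,v)]);print(v,u.min(),u.max(),((o+dr*np.median(row[k])-d['tp'])@R.from_quat(d['tq']).as_matrix()).round(4))
cv2.imwrite('pics/n0m.png',cv2.resize(d['pixels'][120:280,240:400,::-1],(600,600),interpolation=cv2.INTER_CUBIC));print(r.current_t())
E
```

```text
[0.50615964 0.28854877 0.22828751] [0.5057 0.2887 0.2275]
186 333 333 [[0.0013 0.0104 0.1246]]
188 333 333 [[-0.0003  0.0104  0.1244]]
190 333 333 [[-0.0018  0.0104  0.1239]]
192 333 333 [[-0.0035  0.0104  0.1237]]
194 317 333 [[0.0029 0.0019 0.0951]]
196 316 333 [[0.0025 0.0022 0.091 ]]
198 315 333 [[0.002  0.0021 0.0877]]
200 315 333 [[0.0019 0.0023 0.0828]]
202 308 333 [[0.0012 0.0017 0.0805]]
204 308 333 [[-0.0133  0.0005  0.1226]]
206 308 331 [[-0.0077 -0.0005  0.0994]]
208 308 333 [[0.022  0.0003 0.0023]]
210 308 333 [[0.0217 0.0003 0.0002]]
38.3917
```

View pics/n0m.png

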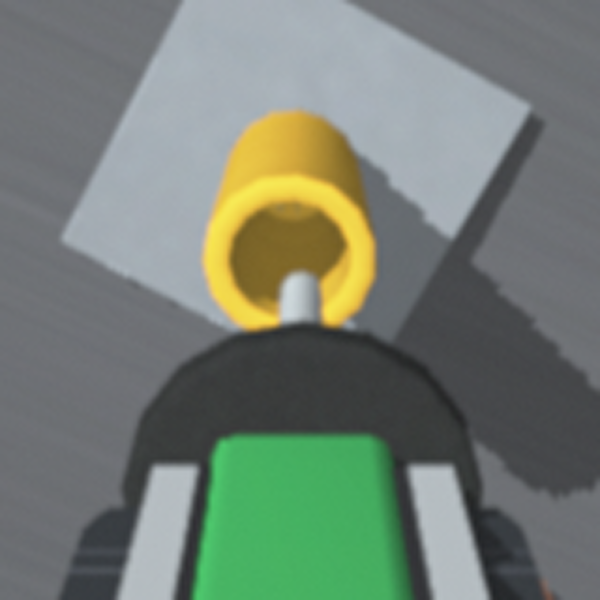

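```bash
python3 - <<'E'
from h import *; from cell import r; import pickle
for n in('n0','i0'):
    d=pickle.load(open(n+'.pkl','rb'));H=hsv(d);P,uv=cloud(d,cv2.inRange(H,(18,100,80),(35,255,255))>0)
    T=P[(abs(P[:,2]-.104)<.002)];T=T[(np.hypot(T[:,0]-.506,T[:,1]-.289)<.03)]
    A_=np.c_[2*T[:,:2],np.ones(len(T))]
    print(cv2.minEnclosingCircle(T[:,:2].astype(np.float32)*1000),T[:,2].mean(),len(T))
    tp=d['tp']+R.from_quat(d['tq']).apply(TIP);print('tip',tp)
E
```

```text
((504.1703796386719, 290.2621765136719), 18.78982925415039) 0.1044719551366208 732
tip [0.50518122 0.28789575 0.1309389 ]
((504.0409851074219, 290.4084777832031), 18.745607376098633) 0.10446035946619472 714
tip [0.50431106 0.28800332 0.13761724]
```

```bash
python3 - <<'E'
from h import *; from cell import r
q=tool([0,0,-1],yd(np.radians(26.2)));p=np.array([.5047,.2909,0])
r.move_linear(cmd(p+[0,0,.262],q),q,vel=.1)
r.move_linear(cmd(p+[0,0,.160],q),vel=.1);print(r.current_contact_force())
for z in (.150,.1475,.146):
    r.move_linear(cmd(p+[0,0,z],q),vel=.03);f=r.current_contact_force();print(z,f)
    if f[2]>3: break
r.set_gripper(1.0);r.sleep(.2)
r.move_linear(cmd(p+[0,0,.25],q),vel=.15)
d=snap('wrist','o0');P,uv=cloud(d)
for z0 in(.174,.184):
    k=(abs(P[:,2]-z0)<.003)&(abs(P[:,0]-.5055)<.03)&(abs(P[:,1]-.2887)<.03);T=P[k];print(z0,len(T),cv2.minAreaRect(T[:,:2].astype(np.float32)*1000) if len(T) else '',T[:,2].mean())
r.move_to([.45,.35,.3],q)
r.sleep(.3);snap('scene','o1s');snap('top','o1t');print(r.current_t(),r.current_opening())
E
cd pics; python3 -c "
import cv2,numpy as np
z=lambda a,w:cv2.resize(a,(w,300),interpolation=cv2.INTER_CUBIC)
cv2.imwrite('o1m.png',np.vstack([np.hstack([z(cv2.imread('o1s.png')[210:290,230:336],400),z(cv2.imread('o1s.png')[220:340,360:520],400)]),np.hstack([z(cv2.imread('o0.png'),400),z(cv2.imread('o1t.png')[100:300,180:447],400)])]))"
```

```text
[-0.07682588 -0.07336426 -2.6852708 ]
0.15 [ 0.07776819 -0.64887585 -3.26474878]
0.1475 [ 0.70056754 -0.29463713 -2.69820075]
0.146 [-0.84275743  0.02307433  1.32318117]
0.174 652 ((505.04034423828125, 290.74267578125), (22.158710479736328, 21.891613006591797), 25.50857162475586) 0.17401100451605775
0.184 620 ((504.6657409667969, 290.56463623046875), (15.998581886291504, 15.161432266235352), 26.1477108001709) 0.1828082582437093
43.4667 0.9982503910588135
```

View pics/o1m.png

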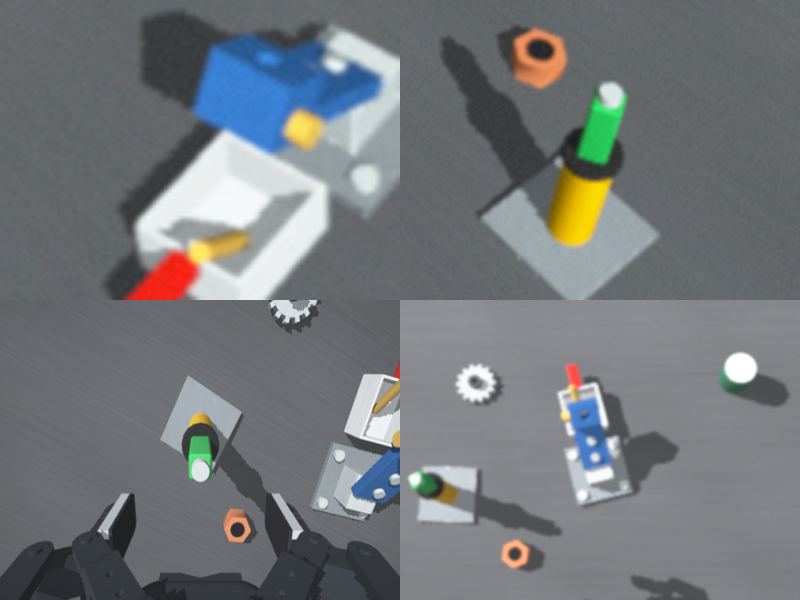

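```bash
python3 - <<'E'
from h import *; import pickle; from cell import r
d=pickle.load(open('o1s.pkl','rb'));H=hsv(d)
P,_=cloud(d,cv2.inRange(H,(0,150,80),(8,255,255))>0);P=P[(abs(P[:,0]-.71)<.06)&(abs(P[:,1]-.06)<.05)]
T=P[(P[:,2]>.037)&(P[:,2]<.046)];rc=cv2.minAreaRect(T[:,:2].astype(np.float32)*1000);print(rc,np.array(rc[0])/1e3-.066*U[:2]-DROP[:2])
pan=np.array([.6485,.0434,.003])
P,_=cloud(d,cv2.inRange(H,(12,100,70),(35,255,255))>0)
q=np.c_[(P-pan)@U,(P-pan)@HY,P[:,2]-.003];T=q[(abs(q[:,0])<.08)&(abs(q[:,1])<.05)&(q[:,2]<.06)]
c=T.mean(0);v=np.linalg.svd(T-c)[2][0];t=(T-c)@v;print(v,t.max()-t.min(),'mid',c+v*(t.max()+t.min())/2)
r.hand_in()
E
```

```text
((713.4871826171875, 59.09362030029297), (45.632347106933594, 18.55759620666504), 9.596199989318848) [0.00201146 0.00062556]
[0.73175883 0.05443212 0.67938661] 0.060455602206401095 mid [0.02225623 0.00854624 0.02937962]
the job is handed in; nothing more can be done
```

I set the pan under the hinge, drove the pin out into it with the punch, and put the punch back in its tube. The job was handed in at about 43.5 s of robot time; no verdict was reported.

**Final checks (cameras):**
- **Pan:** about 2 mm from the drop spot, and released before the punch was used.
- **Pin:** in the pan, leaning against the handle-side wall. Its middle is about 22–27 mm towards the handle and 26–29 mm above the pan's floor, inside the ±38 mm and 34 mm limits. It had not moved between the last two pictures.
- **Punch:** upright in the tube, under 1 mm from the tube's axis. The top of the grip is at 174 mm, so the guard is on the rim.
- **Gear, tin and nut:** in the last pictures they look where they were at the start; I compared by eye only, without measuring.

**What failed or disagreed:**
- **Missed grasp:** my first try at the pan handle closed on air, above the handle. The wrist depth image showed the real fingertips about 35 mm short of where the reported tool position puts them. I corrected for that offset from then on, and the pan did not move in the meantime.
- **Force readings:** the wrist force stayed near zero (under 1 N along the hole, at the end of each step) while the pin was driven, not the 5–12 N expected. The pictures showed the pin moving, and the punch did not slip in the grip.

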